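# Press the probe thermometer into its foam case

### The job

Put the white probe thermometer away in the blue case: lay it in the matching cutout of the grey foam, steel probe in the narrow groove, and press it down until it lies fully home on the bottom of the cutout. Leave the small spoon lying in its place in the case.

Things in the scene. Friction and masses are not known exactly. Their poses are not given: they have to be found in the camera images.
- probe_thermometer: White pen thermometer lying flat on the table, 218 mm long, about 0.09 kg. Origin: mid-length, at its underside; x runs from the white body to the tip of the steel probe, z up. The body is a block 36 mm wide, 20 mm high, from x = -109 to -4 mm; grip it across its middle (x = -56 mm), where the weight is. The probe, 4 mm thick, runs 10 mm above the underside to x = +109 mm.
- cutout (a point): Where the seated thermometer's origin belongs, on the cutout's flat bottom, 8 mm over the table and 16 mm below the foam's top; axes as the seated thermometer's (x to the probe's end). The body's part runs from x = -119 to +6 mm, the probe's groove, 16 mm wide, on to +120 mm. For the fingers the foam is cut away from x = -80 to -32 mm, out to 60 mm either side and 4 mm deeper.
- case: Fixed blue open case, 256 x 200 mm, rim 27 mm high, filled with grey foam, yellow at the bottom of its cutouts. Origin: centre of its underside, x along it; the cutout's axis is at y = -32 mm. Springy foam lips 33 mm apart grip the body; their sloping mouths are 47 mm wide at the top. Laid in, it stays about 8 mm too high; pushing it home takes about 5 to 10 N and the lips then hold it.
- small_spoon: Small steel teaspoon, 130 x 26 x 11 mm, lying loose in a straight recess of the case at y = +59 mm of the case, parallel to the cutout. Origin: middle of its underside; x along it. It stays there.

How it is judged:
By the outcome, as a careful person would: the job done as asked, in the order asked, and still so for the second after the job is handed in, with the robot touching nothing.
It also fails if it takes over 42 s, if anything falls off the work surface, if the arm or the gripper's body presses on something with over 40 N, if the wrist force passes 120 N, or if a joint passes its speed limit or range.

### The arm

A 7-joint arm with a two-finger parallel gripper is mounted at the origin on a cart in front of the work surface, level with it; the furniture and walls round the work are solid. World frame = base frame: x ahead of the robot, y to its left, z up, the work surface at z = 0. Lengths are in m, angles in rad, forces in N, time in s.
With the tool pointing down it reaches from about 0.425 to 1.025 m from the base axis. Payload 3.6 kg.
Tool frame: the origin (TCP) lies where the fingers leave the gripper's body, on its centre line; the fingertips stand 73 mm ahead of it and the grasp point (between the pads) lies 54 mm ahead of it; y points along the fingers, z is the direction in which the jaws open and shut, and the axes are right-handed (so a half turn about y gives the same grasp; the last joint's range is limited). The gripper opens to 85 mm and grips with 20 to 120 N. Pads are 22 mm wide; open, the fingers measure 114 mm over their backs; the gripper's body (76 mm by 85 mm) begins 54 mm behind the grasp point. The pads swing forward as they close: fully open they stand 13 mm farther back than shut.
Start: joints at [1.044, 0.591, 0.048, 1.609, -0.033, 0.943, -0.034], TCP at [0.304, -0.658, 0.304] pointing down, gripper open.
Joint ranges: [-2.69, 2.69], [-0.47, 2.24], [-1.27, 1.36], [0.19, 2.51], [-1.53, 4.68], [0.08, 2.07], [-3.09, 3.09]. Speed limits (rad/s): [2.57, 2.57, 3.14, 3.14, 3.14, 3.14, 3.14].

### API

Orientations are given as a rotation vector (axis times angle).
In Python, from rig import manip, set_gripper, kinematics, viewer, ticket gives the robot as it stands. The module is installed in compiled form; this text tells all that it offers. Calls block until the motion is done:
- manip.movep(position, orientation): joint-space move of the TCP to a pose.
- manip.move_linear(position, rate=0.15, attitude=None, max_force=None): straight line of the TCP; attitude=None keeps the orientation; rate is the mean speed in m/s. With max_force (N) it stops when the force on the tool has changed by that much, and returns True; else False.
- manip.set_joints(angles): joint-space move.
- set_gripper(opening, grip_force=None): finger opening in m; grip_force is the grip in N (None keeps the last); returns when the fingers have stopped.
- manip.pause(seconds).
- kinematics.inverse_kinematics(position, orientation): joint angles nearest the present ones, or None.
- manip.observe(): the state.
- viewer.snapshot(name): name is "scene" or "top" or "wrist"; returns a dict with "pixels" (384x512x3 uint8, blue, green, red), "vfov" (degrees; the focal length in pixels is half the picture's height over the tangent of half this angle, whatever the lens; pixels are square), "cx", "cy" (the principal point, pixels), "T" (4x4, takes a point from camera to world coordinates); the wrist camera has in their place "mount" (4x4, takes a point from camera to tool coordinates, whose origin is the TCP and whose axes are the tool frame's). Camera axes: x right, y up, looking along -z (the intrinsics and any distortion apply to the point x, -y, -z); pixel columns grow to the right and rows downward; lengths in m; the calibration is good to about 2 mm. A picture is of the moment at which its call begins: read the wrist's pose just before it. There is no depth.
A pose or a line that the arm cannot do raises manip.Unreachable and nothing moves.
- ticket.finish_job(): hands the job in, once; it reports no verdict.
The state is a dict: "t": time; "joints": joint angles; "dq": joint speeds; "tau": joint torques, N m; "tool_pos": TCP position; "tcp_rot": TCP orientation; "contact_force": force on the tool from outside, world axes, zero at the start; "wrist_torque": the same for the moment, N m; "opening": finger opening in m.
Only numpy, scipy, OpenCV 4.12 (cv2) and the standard library are available. Lean on these libraries where they do the work, as an engineer would, in place of code of your own. Each camera call takes 0.05 s, during which the arm holds its last target. There are 200 camera calls.

## Working session

There is one attempt and no reset: what is moved stays moved. The work goes in short steps, each a Python script; the robot and the scene stay as the last script left them, time stands still between calls to the robot, and variables do not carry over. Pictures are saved under pics/ and viewed, on a budget of 10 in all, crops included, one or two more only if the job needs it, and the job is handed in when it is done.

```bash
mkdir -p pics
cat > h.py <<'E'
import numpy as np, cv2
from scipy.spatial.transform import Rotation as R
from rig import manip, set_gripper, kinematics, viewer, ticket
def snap(cam, name):
    s=manip.observe(); d=viewer.snapshot(cam)
    if 'mount' in d:
        T=np.eye(4);T[:3,:3]=R.from_rotvec(s['tcp_rot']).as_matrix();T[:3,3]=s['tool_pos'];d['T']=T@d['mount']
    cv2.imwrite('pics/'+name+'.png',d['pixels']); np.save('pics/'+name+'.npy',{k:d[k] for k in d if k!='pixels'},allow_pickle=True); return d
def load(name): return np.load('pics/'+name+'.npy',allow_pickle=True).item()
def f(d): return 192/np.tan(np.radians(d['vfov'])/2)
def w(d,u,v,z):
    r=d['T'][:3,:3]@np.array([(u-d['cx'])/f(d),-(v-d['cy'])/f(d),-1]);o=d['T'][:3,3]
    return o+r*(z-o[2])/r[2]
def px(d,p):
    c=np.linalg.inv(d['T'])@np.append(p,1);return d['cx']+f(d)*c[0]/-c[2], d['cy']+f(d)*c[1]/c[2]
E
python3 - <<'E'
from h import *
a=snap('top','top0');b=snap('scene','scene0')
for d in(a,b):print({k:(np.round(d[k],3).tolist() if not isinstance(d[k],str) else d[k]) for k in d if k!='pixels'})
cv2.imwrite('pics/a.png',cv2.resize(a['pixels'],(800,600),interpolation=cv2.INTER_CUBIC))
s=manip.observe();print(s);print(R.from_rotvec(s['tcp_rot']).as_matrix().round(3))
E
```

```text
{'vfov': 50.976, 'cx': 259.483, 'cy': 182.306, 'T': [[0.011, 0.987, -0.162, 0.401], [-1.0, 0.014, 0.015, 0.007], [0.017, 0.162, 0.987, 0.955], [0.0, 0.0, 0.0, 1.0]]}
{'vfov': 57.716, 'cx': 254.608, 'cy': 186.432, 'T': [[-0.806, 0.316, -0.5, 0.084], [-0.591, -0.411, 0.694, 0.599], [0.013, 0.855, 0.518, 0.476], [0.0, 0.0, 0.0, 1.0]]}
{'t': 0.1, 'joints': array([ 1.04448728,  0.59203486,  0.04831077,  1.60972029, -0.0333489 ,
        0.94270867, -0.03370502]), 'dq': array([ 0.0013889 , -0.00159927,  0.0018121 , -0.00282794, -0.00029127,
       -0.00027121,  0.00014972]), 'tau': array([ 4.22638783e-03, -5.49999619e+01,  1.55326948e+00, -1.98824322e+01,
        9.71332483e-03,  3.86401851e-03,  2.06348807e-05]), 'tool_pos': array([ 0.30384446, -0.65758193,  0.30284002]), 'tcp_rot': array([-0.43636557,  1.98428859, -1.98023188]), 'contact_force': array([-0.93620726, -0.5967158 , -0.10726118]), 'wrist_torque': array([-0.0029013 ,  0.01658778,  0.0044573 ]), 'opening': 0.08566570747015491}
[[-0.908 -0.001  0.419]
 [-0.419  0.002 -0.908]
 [ 0.    -1.    -0.002]]
```

View pics/a.png

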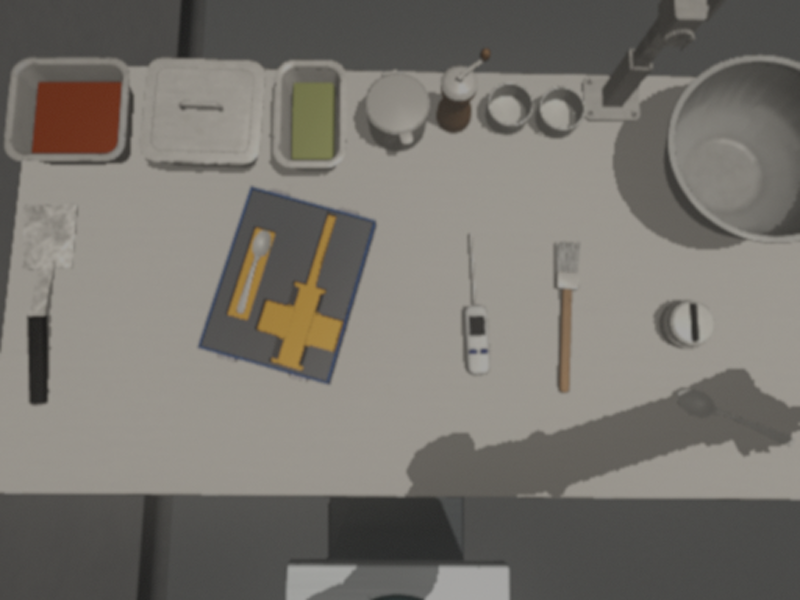

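View pics/scene0.png

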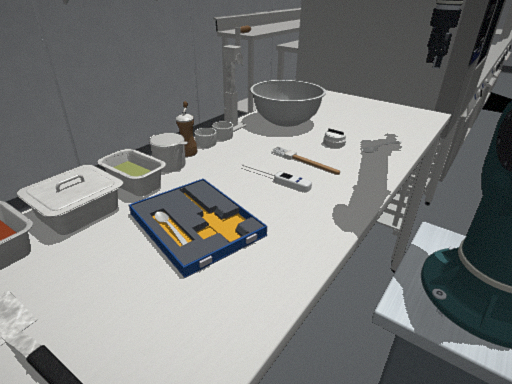

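Top view, in 800x600 pixels: the thermometer body runs from (478,373) to (471,307), with the probe tip at (470,235). The case rim corners are at (252,188), (376,222), (330,382) and (200,347). The cutout's groove ends at (331,217), and the spoon lies in the left recess.

Run:
```python
from h import *
d=load('top0');k=512/800
P=lambda u,v,z:w(d,u*k,v*k,z)
C=np.array([P(252,188,.027),P(376,222,.027),P(330,382,.027),P(200,347,.027)])[:,:2]
print(C.round(4),[np.linalg.norm(C[i]-C[i-3]).round(4) for i in range(4)])
x=(C[0]+C[1]-C[2]-C[3]);x/=np.linalg.norm(x);c=C.mean(0);y=np.array([-x[1],x[0]])
print('case',c,np.degrees(np.arctan2(x[1],x[0])),'cutout',c-.032*y)
for q in[(331,217),(288,365)]:
  p=P(*q,.012)[:2]-c;print(p@x,p@y)
tip=P(470,235,.01);b=P(478,373,.008);f0=P(471,307,.02);b0=P(479,373,.015)
print(tip,b,f0,np.linalg.norm((tip-b)[:2]));t=(tip-b)[:2];print(np.degrees(np.arctan2(t[1],t[0])))
g=P(477,340,.02);print('body mid',g)
# go above body, tool down; z_tool (jaws) perpendicular to body
th=np.arctan2(t[1],t[0])
for s in(1,-1):
  X=s*np.array([np.cos(th),np.sin(th),0]);Y=np.array([0,0,-1.]);M=np.c_[X,Y,np.cross(X,Y)]
  rv=R.from_matrix(M).as_rotvec();print(s,rv,kinematics.inverse_kinematics([g[0],g[1],.25],rv))
  a=np.arctan2(x[1],x[0]);X=s*np.array([np.cos(a),np.sin(a),0]);M=np.c_[X,Y,np.cross(X,Y)]
  q=c-.032*y-.056*x;print(kinematics.inverse_kinematics([q[0],q[1],.2],R.from_matrix(M).as_rotvec()))
```

```text
[[0.6995 0.229 ]
 [0.6491 0.0389]
 [0.4084 0.1012]
 [0.4568 0.2924]] [np.float64(0.1966), np.float64(0.2486), np.float64(0.1972), np.float64(0.2509)]
case [0.55345138 0.16535963] -14.574403225668583 cutout [0.54539899 0.13438933]
0.1172827036836119 -0.027842092805648307
-0.1169090170025195 -0.030162055865982276
[ 0.63533141 -0.10593562  0.01      ] [ 0.42442068 -0.11705945  0.008     ] [ 0.52203231 -0.10566943  0.02      ] 0.21120386960823304
3.019089747005592
body mid [ 0.47271505 -0.11434064  0.02      ]
1 [-1.5704001  -0.04138417  0.04138417] [ 0.67341968  0.45140575 -0.68891657  2.16252193  0.46050388  0.67387189
  1.28936857]
[ 0.07624273  0.55406345 -0.61778549  2.14341047  0.56348664  0.60719599
  0.37048022]
-1 [-0.05783652  2.19471546 -2.19471546] [ 0.10615861  0.37700606  0.04848744  2.18584718 -0.03259534  0.57938516
 -1.33957901]
[-0.43430009  0.48851526  0.06970325  2.16532043 -0.06953917  0.48976766
 -2.1365095 ]
```

```bash
cat >> h.py <<'E'
def att(deg):
    a=np.radians(deg);X=-np.array([np.cos(a),np.sin(a),0]);Y=np.array([0,0,-1.]);return R.from_matrix(np.c_[X,Y,np.cross(X,Y)]).as_rotvec()
E
python3 - <<'E'
from h import *
manip.movep([.474,-.114,.25],att(3))
d=snap('wrist','w1');print(manip.observe()['t'],d['mount'].round(3).tolist(),d['vfov'],d['cx'],d['cy'])
cv2.imwrite('pics/w1b.png',cv2.resize(d['pixels'],(800,600),interpolation=cv2.INTER_CUBIC))
E
```

```text
2.2083 [[-0.0, -0.965, -0.263, -0.067], [-0.0, 0.263, -0.965, -0.07], [1.0, -0.0, -0.0, -0.001], [0.0, 0.0, 0.0, 1.0]] 70.05946888365142 258.07736764882105 196.75289908333053
```

View pics/w1b.png

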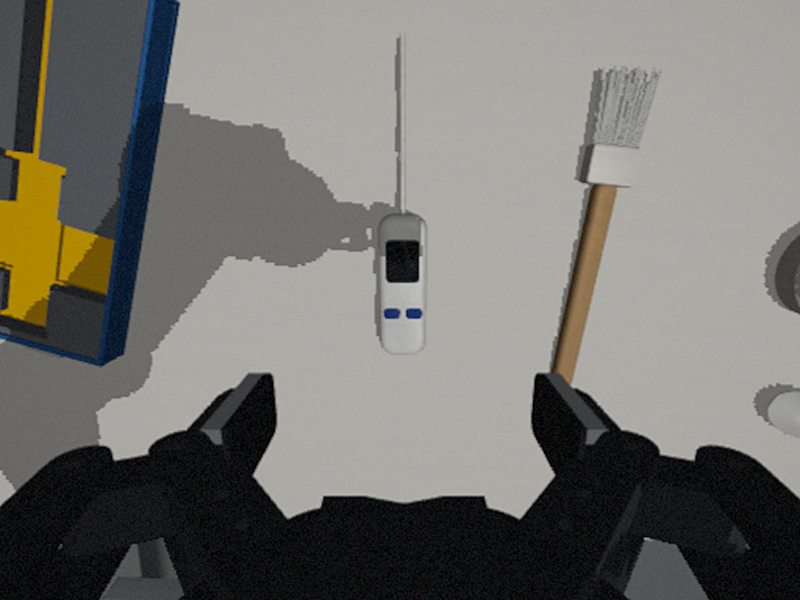

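The body runs from (403,213) to (403,353), centred at u≈403. The probe tip is at (402,35).

Run:
```python
from h import *
d=load('w1');k=.64;P=lambda u,v,z:w(d,u*k,v*k,z)
tip=P(402.5,35,.01);f0=P(403,213,.012);b0=P(402.5,353,.014);print(tip,f0,b0,np.linalg.norm(tip-f0),np.linalg.norm(f0-b0))
print('width',P(379,280,.02)-P(427,280,.02))
t=(tip-b0)[:2];a=np.arctan2(t[1],t[0]);print('deg',np.degrees(a))
print('origin from tip/f/b',[(p[:2]-s*np.array([np.cos(a),np.sin(a)])).round(4) for p,s in((tip,.109),(f0,-.004),(b0,-.109))])
```

```text
[ 0.63728709 -0.10575683  0.01      ] [ 0.52620993 -0.11171489  0.012     ] [ 0.42198952 -0.11662264  0.014     ] 0.11125481871814515 0.10435506209370675
width [-0.00173781  0.03422324  0.        ]
deg 2.8891983059960284
origin from tip/f/b [array([ 0.5284, -0.1113]), array([ 0.5302, -0.1115]), array([ 0.5309, -0.1111])]
```

Run:
```python
from h import *
A=att(2.9)
manip.movep([.4741,-.1141,.14],A)
print(manip.move_linear([.4741,-.1141,.077],rate=.08,max_force=8), manip.observe()['tool_pos'])
set_gripper(0.0,grip_force=50);s=manip.observe();print(s['opening'],s['contact_force'])
manip.move_linear([.4741,-.1141,.18],rate=.15)
c=np.array([.5534,.1654]);yaw=-14.57;a=np.radians(yaw);x=np.array([np.cos(a),np.sin(a)]);y=np.array([-x[1],x[0]])
g=c-.032*y-.056*x
manip.movep([*g,.16],att(yaw))
d=snap('wrist','w2');s=manip.observe();print(s['t'],s['contact_force'],s['opening'],s['tool_pos'])
cv2.imwrite('pics/w2b.png',cv2.resize(d['pixels'],(800,600),interpolation=cv2.INTER_CUBIC))
```

```text
False [ 0.47429172 -0.11416149  0.07726509]
0.03446877012465447 [-0.69320124 -0.16589857  6.36044109]
6.1 [ 0.333517   -0.30109637 -1.51388393] 0.034833500509800865 [0.49126381 0.14627392 0.15978028]
```

View pics/w2b.png

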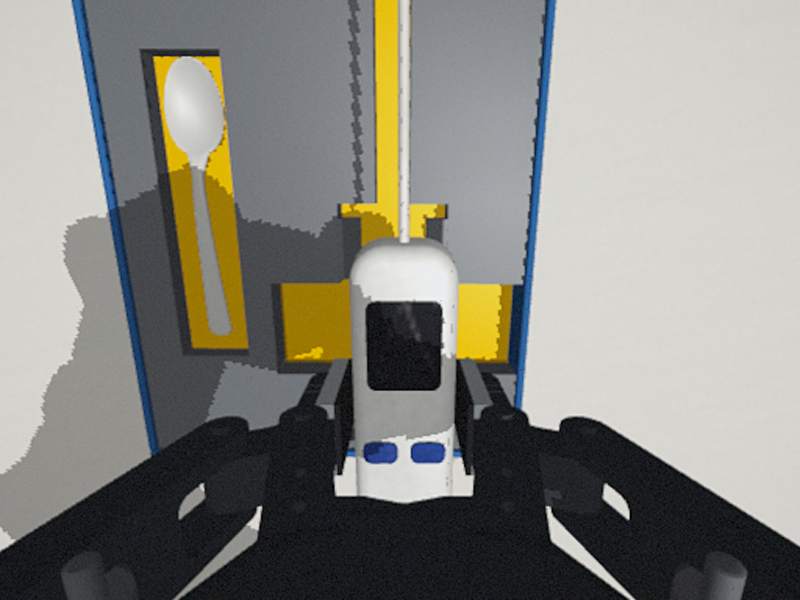

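The body is gripped. At the foam top, the finger cut spans (275,284) to (523,284), the cutout's front end spans (340,205) to (447,205), and the groove's left edge is at (375,0). The spoon is in place. The probe appears around u=404.

Run:
```python
from h import *
d=load('w2');im=cv2.imread('pics/w2.png');k=.64;P=lambda u,v,z:w(d,u*k,v*k,z)
c=np.array([.5534,.1654]);yaw=-14.57;a=np.radians(yaw);x=np.array([np.cos(a),np.sin(a)]);y=np.array([-x[1],x[0]])
o=c-.032*y
def L(p):q=p[:2]-o;return np.round([q@x*1000,q@y*1000],1)
for n,u,v,z in[('fcL',275,284,.024),('fcR',523,284,.024),('endL',340,205,.024),('endR',447,205,.024),('grL',375,2,.024),
 ('rimL0',82,2,.027),('rimL1',158,452,.027),('rimR0',552,2,.027),('rimR1',522,398,.027),('probe0',404.5,2,.097),('probe1',404.5,235,.097),('bodyL',351,275,.107),('bodyR',458,275,.107),('bodyfront',404,238,.1)]:
  print(n,L(P(u,v,z)))
cr=im[0:250,160:350];cv2.imwrite('pics/w2c.png',cv2.resize(cr,None,fx=2.4*1.3,fy=2.4,interpolation=cv2.INTER_CUBIC))
for z in(.01,.0):
  print(P(404.5,2,.087+z)[:2])
```

```text
fcL [-33.   61.6]
fcR [-33.2 -59.9]
endL [ 4.6 28.2]
endR [  4.5 -21.7]
grL [86.7 10.3]
rimL0 [ 85.7 130.1]
rimL1 [-124.7  131.1]
rimR0 [ 85.6 -62.4]
rimR1 [-93.2 -62.9]
probe0 [59.8 -1.6]
probe1 [-2.1 -1.5]
bodyL [-12.5  14.1]
bodyR [-12.6 -17. ]
bodyfront [-2.7 -1.4]
[0.60286429 0.11786851]
[0.60641807 0.11689275]
```

View pics/w2c.png

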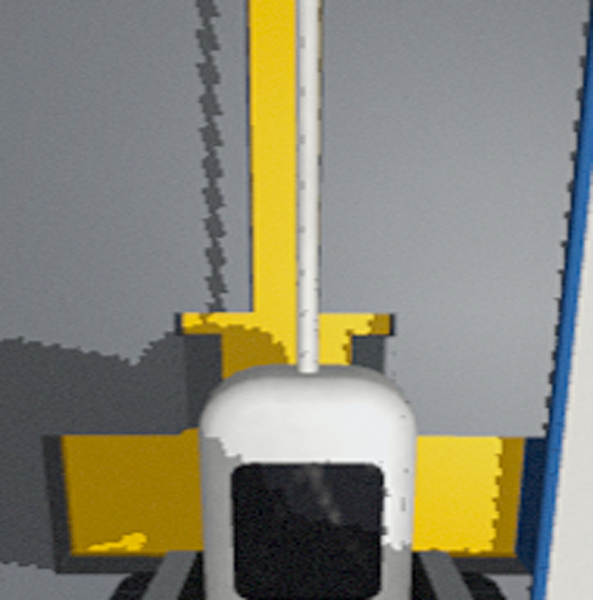

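Run:
```python
from h import *
c=np.array([.5534,.1654]);yaw=-14.57;a=np.radians(yaw);x=np.array([np.cos(a),np.sin(a)]);y=np.array([-x[1],x[0]])
g=c-.032*y-.056*x -.002*x+.0035*y
manip.move_linear([*g,.112],rate=.1,attitude=att(yaw))
manip.pause(.3)
d=snap('wrist','w3');s=manip.observe();print(s['t'],s['contact_force'],s['opening'],s['tool_pos'],g)
cv2.imwrite('pics/w3b.png',cv2.resize(d['pixels'],(800,600),interpolation=cv2.INTER_CUBIC))
```

```text
7.0833 [-0.46178966 -0.17094595 -0.26845101] 0.03456953124402245 [0.49027702 0.152504   0.11241492] [0.49009569 0.15240716]
```

View pics/w3b.png

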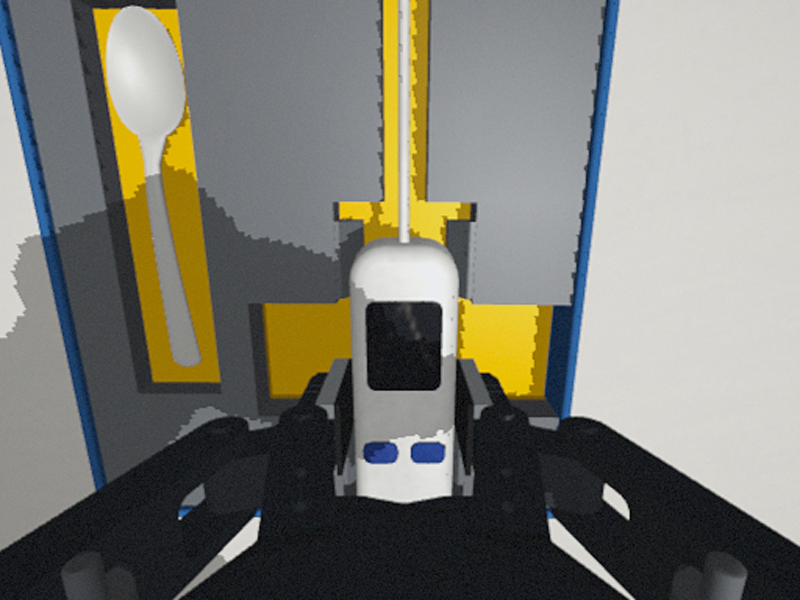

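At 800x600, the groove spans u=381 to 430 (centre 405.5) against the probe at 404.5, and the cutout end spans 334 to 477 (centre 405.5). That is aligned to under 1 mm, so I'm lowering it.

Run:
```python
from h import *
d=load('w3');k=.64
e,b=w(d,405*k,203*k,.024),w(d,405*k,240*k,.047);print('end gap x mm',1e3*np.linalg.norm((e-b)[:2]))
s=manip.observe();p=s['tool_pos'].copy()
c=np.array([.5534,.1654]);a=np.radians(-14.57);x=np.array([np.cos(a),np.sin(a)]);y=np.array([-x[1],x[0]])
g=c-.032*y-.058*x+.0036*y
print(manip.move_linear([*g,.094],rate=.05,max_force=12));s=manip.observe();print(s['tool_pos'],s['contact_force'])
for z in(.090,.087,.085,.084):
  r=manip.move_linear([*g,z],rate=.015,max_force=25);s=manip.observe();print(z,r,s['tool_pos'],s['contact_force'].round(1))
  if r:break
d=snap('wrist','w4');print(s['t'],s['opening'])
cv2.imwrite('pics/w4b.png',cv2.resize(d['pixels'],(800,600),interpolation=cv2.INTER_CUBIC))
```

```text
end gap x mm 10.697462127426153
False
[0.48995788 0.15253928 0.09354094] [ 0.45279211  0.49229308 -0.5840603 ]
0.09 False [0.49034689 0.15247306 0.0902028 ] [0.2 0.8 1.7]
0.087 False [0.49031134 0.1524408  0.08676948] [ 0.1 -0.6 -0.3]
0.085 False [0.49031045 0.15248917 0.08549677] [-1.  -0.9  6.8]
0.084 False [0.49029489 0.15246695 0.08545795] [-0.9 -0.3 17.5]
8.8917 0.034527833639191534
```

View pics/w4b.png

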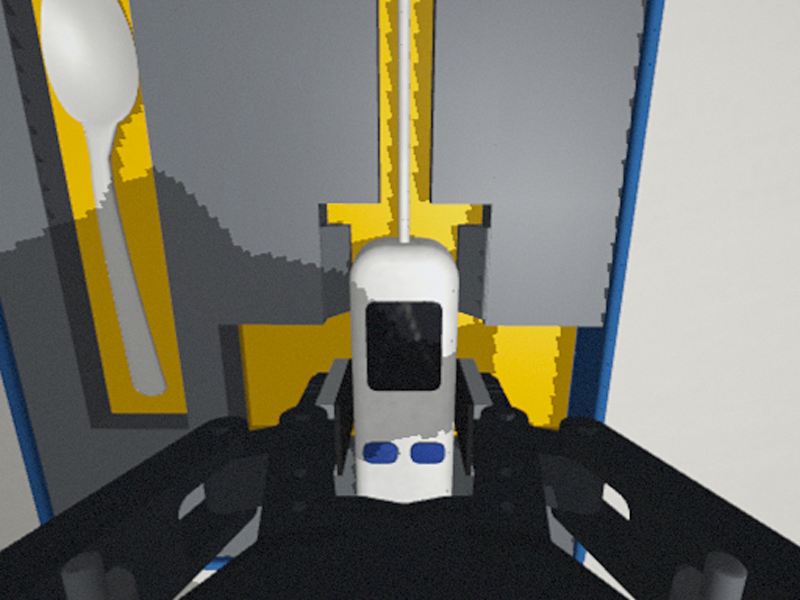

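The probe is in the groove and the tool went solid at TCP z=0.0855, which is 8.2 mm above the height at grasping. That matches the cutout bottom. I'm releasing, then pressing with closed fingers to check it is seated.

Run:
```python
from h import *
c=np.array([.5534,.1654]);a=np.radians(-14.57);x=np.array([np.cos(a),np.sin(a)]);y=np.array([-x[1],x[0]])
g=c-.032*y-.058*x+.0036*y
manip.move_linear([*g,.0855],rate=.02)
set_gripper(.06)
manip.move_linear([*g,.16],rate=.12)
d=snap('wrist','w5');e=snap('scene','scene5');s=manip.observe();print(s['t'],s['contact_force'])
v=cv2.resize(d['pixels'],None,fx=.78,fy=.78);u=px(e,[*(g+.03*x),.02]);u=np.array(u).astype(int)
cr=cv2.resize(e['pixels'][u[1]-55:u[1]+55,u[0]-75:u[0]+75],(400,300),interpolation=cv2.INTER_CUBIC)
o=np.zeros((600,400,3),np.uint8);o[:300]=v[:300,:400];o[300:]=cr
cv2.imwrite('pics/w5b.png',cv2.resize(o,(400,600)))
cv2.imwrite('pics/w5c.png',cv2.resize(np.hstack([cv2.resize(d['pixels'],(400,300)),cr]),(800,300)))
```

```text
10.425 [0.87292474 0.09273234 0.32595148]Traceback (most recent call last):
  File "<stdin>", line 10, in <module>
ValueError: could not broadcast input array from shape (300,399,3) into shape (300,400,3)
```

Run:
```python
import cv2,numpy as np
from h import px,load
d=cv2.imread('pics/w5.png');e=cv2.imread('pics/scene5.png')
u=np.array(px(load('scene5'),[.52,.144,.02])).astype(int);print(u)
cr=cv2.resize(e[u[1]-45:u[1]+45,u[0]-60:u[0]+60],(400,300),interpolation=cv2.INTER_CUBIC)
cv2.imwrite('pics/w5c.png',np.hstack([cv2.resize(d,(400,300)),cr]))
```

```text
[214 216]
```

View pics/w5c.png

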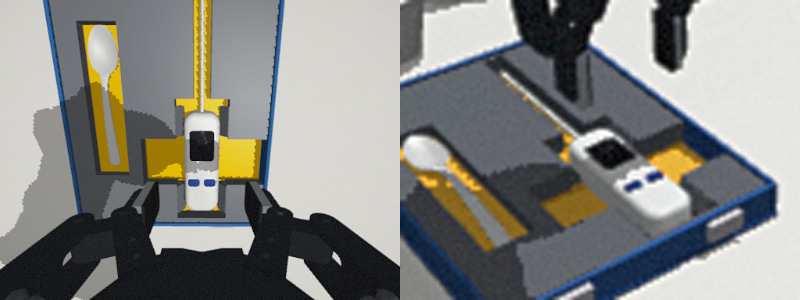

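The thermometer lies in the cutout, probe in the groove, spoon untouched. Its rear seems to stand rather high, so I'll press and measure.

Run:
```python
from h import *
c=np.array([.5534,.1654]);a=np.radians(-14.57);x=np.array([np.cos(a),np.sin(a)]);y=np.array([-x[1],x[0]])
o=c-.032*y-.002*x+.0036*y
set_gripper(0)
for xx in(-.056,):
  g=o+xx*x
  manip.move_linear([*g,.125],rate=.15)
  prev=manip.move_linear([*g,.112],rate=.05,max_force=3)
  for z in np.arange(.112,.094,-.001):
    r=manip.move_linear([*g,z],rate=.02,max_force=15);s=manip.observe();print(round(z,4),r,s['tool_pos'][2].round(4),s['contact_force'].round(1),s['t'])
    if s['contact_force'][2]>20 or r:break
```

```text
0.112 False 0.1122 [-0.2  0.3  0.1] 12.0667
0.111 False 0.111 [0.1 0.2 0.7] 12.3167
0.11 False 0.1099 [ 0.   0.6 -0.1] 12.5667
0.109 False 0.1089 [-0.6 -0.1 -0.1] 12.8167
0.108 False 0.1079 [ 0.6 -0.5 -1. ] 13.0667
0.107 False 0.1069 [ 0.2  0.  -1.2] 13.3167
0.106 False 0.106 [ 0.4 -0.4  0.4] 13.5667
0.105 False 0.105 [-0.3  0.5 -0.5] 13.8167
0.104 False 0.1039 [ 1.  -0.4  0.5] 14.0667
0.103 False 0.1029 [-0.4  0.4 -0. ] 14.3167
0.102 False 0.1019 [ 0.  -0.5  0.5] 14.5667
0.101 False 0.101 [-0.2 -0.5  0.8] 14.8167
0.1 False 0.1007 [-1.4 -0.3  7.3] 15.0667
0.099 False 0.1006 [-3.3 -0.5 17.3] 15.3167
0.098 False 0.1006 [-5.  -0.1 27.1] 15.5667
```

Contact is solid at z=0.1007, so the body top is at about 28 mm, which is fully home. I'll check the level at both ends lightly.

Run:
```python
from h import *
c=np.array([.5534,.1654]);a=np.radians(-14.57);x=np.array([np.cos(a),np.sin(a)]);y=np.array([-x[1],x[0]])
o=c-.032*y-.002*x+.0036*y
for xx in(-.09,-.025):
  p=manip.observe()['tool_pos'];manip.move_linear([*p[:2],.11],rate=.1)
  g=o+xx*x
  manip.move_linear([*g,.11],rate=.1)
  r=manip.move_linear([*g,.099],rate=.02,max_force=8);s=manip.observe();print(xx,r,s['tool_pos'][2].round(4),s['contact_force'].round(1),s['t'])
p=manip.observe()['tool_pos'];manip.move_linear([*p[:2],.2],rate=.2)
s=manip.observe();manip.movep([.474,-.114,.3],att(3))
t=snap('top','top9');s=manip.observe();print(s['t'],s['contact_force'].round(1))
cv2.imwrite('pics/top9c.png',cv2.resize(t['pixels'][110:255,115:255],None,fx=4,fy=4,interpolation=cv2.INTER_CUBIC))
```

```text
-0.09 True 0.1007 [-0.8  0.3  6.4] 16.8083
-0.025 True 0.1007 [-0.7 -0.1  6. ] 18.3417
20.125 [ 1.  -1.1 -0.2]
```

View pics/top9c.png

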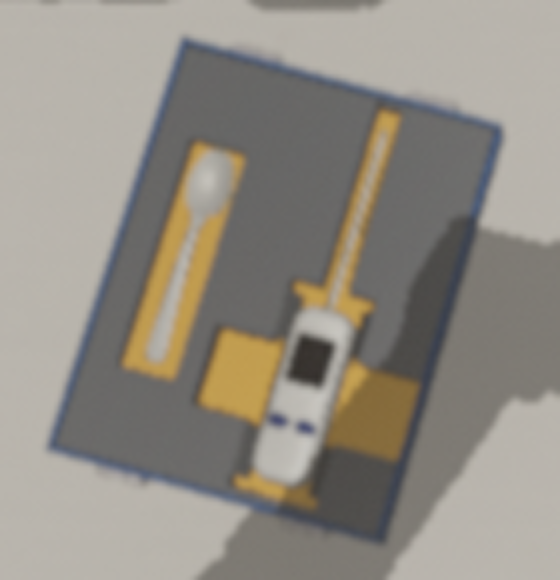

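The thermometer lies centred in the cutout, with the probe in the groove from (385,135) to (335,305). It is level (0.1007 at three points), and the spoon is in its recess.

```bash
python3 -c "
from h import *
print(ticket.finish_job())"
```

```text
the job is handed in; nothing more can be done
None
```

The thermometer is in its cutout in the blue case, pressed down to the bottom, with the steel probe in the narrow groove. The job was handed in at about 20 s of the 42 s allowed, with the arm clear of everything.

**What I did:** I gripped the thermometer across the middle of its body. Wrist-camera looks above the case led me to shift it about 3.5 mm sideways and 2 mm lengthwise. I then lowered it and pressed it home in the grip, released it, and pressed again with closed fingers.

**Last checks:**
- **Seating:** the press check met solid contact at the same height, 0.1007 m, at the middle and near both ends of the body. With the nominal finger length, that puts the body's top about 28 mm above the table, as it should be when seated (8 mm bottom plus 20 mm body).
- **Final top picture:** the thermometer is centred in the cutout, the probe lies in the groove, and the spoon is still in its recess.
- **One mismatch:** I did not see the expected 5 to 10 N resistance from the foam lips while lowering it. I only sampled the force at a few heights, so it may have peaked between them. No other check disagreed.

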